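# Wring a setting block onto the one in the sloping rest

## Task

Of the two loose ground steel setting blocks on the bench, take the thinner one and wring it onto the block that already sits in the sloping rest: hold it parallel to the slope, lay it face to face on the upper half of that block, its other half standing out beyond the upper end, then press it down firmly and, keeping it pressed and without lifting it, slide it down the slope until it is home against the stop at the low end and flush with the lower block on all sides. Never set it down straight onto its final place; let go of it at the end, and leave the block in the rest, the thicker block, the marker pen and the roll of tape where they are.

Things in the scene. Friction and masses are not known exactly. Their poses are not given: they have to be found in the camera images.
- thin_block_center (a point): Centre of the loose plain steel block to be wrung, 60 x 32 x 16 mm (the thinner of the two loose ones; about 0.24 kg), which starts flat on the bench: its own x runs along the 60 mm, y across the 32 mm, z through the 16 mm thickness. Half a turn makes no difference. A dark dot marks the middle of each large face.
- seat_block_center (a point): Centre of the steel block 60 x 32 x 20 mm that sits loose in the sloping rest, against the stop at its low end: x points up the slope (30 degrees) along the 60 mm, y level across the 32 mm, z square out of its upper large face, which is 10 mm from the centre. The thin block's centre must end 18 mm from here along z, with no offset in x and y.
- rest_seat (a point): Point in the sloping rest where the centre of the block in it belongs. Axes as rest. The face of the stop at the low end is 30 mm down the slope from it. The stop stands 30 mm square off the bed, so 10 mm above that block's upper face.
- rest: Fixed metal rest, foot 120 x 96 mm; origin at the centre of the foot's underside; x level, pointing the way the slope rises (roughly to the robot's right), y level across, z up. Its dark steel bed, 58 mm wide, rises from the low-end stop along x at 30 degrees. Rails 10 mm high hold the block in it sideways; nothing guides sideways a block laid on that one.
- thick_block_center (a point): Centre of the other loose steel block, 60 x 32 x 28 mm, flat on the bench; not to be moved. Axes as for the thin one.
- marker_pen: White and black marker pen 122 mm long, 17 mm thick, lying on the bench; bystander; origin at the centre of its underside.
- black_tape: Roll of black tape 70 mm across, 18 mm high, lying on the bench; bystander; origin at the centre of its underside.
- thin_block: The thin block itself; origin at the centre of its underside.
- seat_block: The block in the rest itself; origin at the centre of its underside.
There are look-alikes about, which are no part of the job. Leave any blue or green look-alike of the thin_block alone.

How it is judged (in metres and radians):
On the way, in this order (a step that is already met when the one before it is completed fails the run):
1. the thin block lies face to face on the upper part of the block in the rest, standing out 14 to 42 mm beyond its upper end (x of thin_block_center in the frame of seat_block_center between 0.014 and 0.042 m and y of thin_block_center in the frame of seat_block_center between -0.008 and 0.008 m and z of thin_block_center in the frame of seat_block_center between 0.016 and 0.0197 m and angle between the z axis of thin_block_center and the z axis of seat_block_center, either way round below 0.06 rad and angle between the x axis of thin_block_center and the x axis of seat_block_center, either way round below 0.12 rad and contact force between thin_block and seat_block above 0.5 N), for 0.2 s.
2. it is slid down the slope face on face, pressed on with more than 4 N, while 3 to 12 mm are still to go (x of thin_block_center in the frame of seat_block_center between 0.003 and 0.012 m and y of thin_block_center in the frame of seat_block_center between -0.008 and 0.008 m and z of thin_block_center in the frame of seat_block_center between 0.016 and 0.0197 m and angle between the z axis of thin_block_center and the z axis of seat_block_center, either way round below 0.06 rad and angle between the x axis of thin_block_center and the x axis of seat_block_center, either way round below 0.12 rad and contact force between thin_block and seat_block above 4 N).
At the end, for the whole second after the job is handed in: The thin block rests on the block in the rest with its face fully on that block's face (gap under 1.5 mm, within 2.3 degrees), flush to 2.5 mm lengthwise and 4 mm sideways and parallel to it within 4 degrees; the lower block is still seated in the rest within 3 mm; both are at rest (x of thin_block_center in the frame of seat_block_center between -0.0025 and 0.0025 m and y of thin_block_center in the frame of seat_block_center between -0.004 and 0.004 m and z of thin_block_center in the frame of seat_block_center between 0.0165 and 0.0195 m and angle between the z axis of thin_block_center and the z axis of seat_block_center, either way round below 0.04 rad and angle between the x axis of thin_block_center and the x axis of seat_block_center, either way round below 0.07 rad and distance between seat_block_center and rest_seat below 0.003 m and linear speed of each of thin_block, seat_block below 0.01 m/s); the robot touches nothing.
It fails at once if the thin block hangs 4 to 14 mm clear above its final place (set down from above, or lifted off, in place of sliding) (x of thin_block_center in the frame of seat_block_center between -0.01 and 0.008 m and y of thin_block_center in the frame of seat_block_center between -0.012 and 0.012 m and z of thin_block_center in the frame of seat_block_center between 0.022 and 0.032 m).
It fails at once if the block in the rest is pushed more than 8 mm out of its seat (distance between seat_block_center and rest_seat above 0.008 m).
It fails at once if the thick loose block is moved more than 20 mm (distance of thick_block_center from where it was at the start of the episode above 0.02 m).
It fails at once if the marker pen is moved more than 20 mm (distance of marker_pen from where it was at the start of the episode above 0.02 m).
It fails at once if the roll of tape is moved more than 20 mm (distance of black_tape from where it was at the start of the episode above 0.02 m).
It also fails if it takes over 42 s, if anything falls off the work surface, if the arm or the gripper's body presses on something with over 40 N, if the wrist force passes 120 N, or if a joint passes its speed limit or range.

## Robot

A 6-joint arm with a two-finger parallel gripper is mounted at the origin on a cart in front of the work surface, level with it; the furniture and walls round the work are solid. World frame = base frame: x ahead of the robot, y to its left, z up, the work surface at z = 0. Lengths are in m, angles in degrees, forces in N, time in s.
With the tool pointing down it reaches from about 0.35 to 0.875 m from the base axis. Payload 4.2 kg.
Tool frame: the origin (TCP) lies midway between the tips of the shut fingers; the grasp point (between the pads) lies 19 mm behind it; z points along the fingers, y is the line along which they close (so a half turn about z gives the same grasp; the last joint's range is limited). The gripper opens to 87 mm and grips with 3 to 60 N. Pads are 19 mm wide; open, the fingers measure 117 mm over their backs; the gripper's body (75 mm by 190 mm) begins 51 mm behind the grasp point.
Start: joints at [-48.724, 22.042, 0.453, 0, -68.411, -14.817], TCP at [0.278, -0.56, 0.199] pointing down, gripper open.
Joint ranges: [-179.83, 179.83], [-69.29, 118.12], [-61.27, 80.66], [-181.25, 117.63], [-171.15, -9.14], [-177.46, 177.46]. Speed limits (degrees/s): [159.86, 159.86, 180, 180, 180, 180].

## Interface

Orientations are given as [roll, pitch, yaw] about the fixed x, y, z axes, in that order (R = Rz(yaw) Ry(pitch) Rx(roll)).
In Python, from workcell import env gives the robot as it stands. The module is installed in compiled form; this text tells all that it offers. Calls block until the motion is done:
- env.goto(position, orientation): joint-space move of the TCP to a pose.
- env.move_straight(position, rotation=None, rate=0.15, force_limit=None): straight line of the TCP; rotation=None keeps the orientation; rate is the mean speed in m/s. With force_limit (N) it stops when the force on the tool has changed by that much, and returns True; else False.
- env.set_joints(angles): joint-space move.
- env.gripper_to(opening, grasp_force=None): opening from 0.0 (shut) to 1.0 (fully open); grasp_force is the grip in N (None keeps the last); returns when the fingers have stopped.
- env.dwell(seconds).
- env.inverse_kinematics(position, orientation): joint angles nearest the present ones, or None.
- env.read_state(): the state.
- env.grab_frame(name): name is "scene" or "top" or "wrist"; returns a dict with "image" (384x512x3 uint8, blue, green, red), "fx", "fy", "cx", "cy" (pixels), "position" and "orientation" of the camera in the world. Camera axes: x right, y up, looking along -z (the intrinsics and any distortion apply to the point x, -y, -z); pixel columns grow to the right and rows downward; lengths in m; the calibration is good to about 2 mm. The wrist camera is an equidistant fisheye: a pixel r from the principal point sees the ray r / f radians off the axis. A picture is of the moment at which its call begins. There is no depth.
A pose or a line that the arm cannot do raises env.Unreachable and nothing moves.
- env.close_job(): hands the job in; it is judged then, once.
Trained networks look in a picture, given as the dict that the camera call returned (one of the last four; its "shot" number tells which), for a name from the list of things; names that differ only in an ending like _2 or _b are one class to them, and where a whole thing is asked for, a point or a joint stands for the part that bears it (a point fixed in the world has none). Each returns a list of dicts, best first, with "score" (0 to 1); they miss things now and then, are a little off and sometimes report something else, mostly with a low value. They report only what shows in the picture. A call takes as long as a camera call. They do not tell look-alikes from the thing itself.
- env.search_frame(picture, thing): "xyz" ([x, y, z] in m, in world coordinates, good to about 4 mm: the middle of the surface that is visible of it).
- env.trace(picture, thing): "mask" (384x512 bool, what is visible of it).
The state is a dict: "clock": time; "joint_positions": joint angles; "qvel": joint speeds; "joint_torque": joint torques, N m; "position": TCP position; "tool_rot": TCP orientation; "force": force on the tool from outside, world axes, zero at the start; "wrist_torque": the same for the moment, N m; "opening": opening from 0.0 (shut) to 1.0 (fully open); "finger_force": force on a finger pad.
Only numpy, scipy, OpenCV 4.12 (cv2) and the standard library are available. Lean on these libraries where they do the work, as an engineer would, in place of code of your own. Each camera call takes 0.05 s, during which the arm holds its last target. There are 200 camera calls.

## Working session

There is one attempt and no reset: what is moved stays moved. The work goes in short steps, each a Python script; the robot and the scene stay as the last script left them, time stands still between calls to the robot, and variables do not carry over. Pictures are saved under pics/ and viewed, at most 10 in all, crops included, and the job is handed in when it is done.

```bash
mkdir -p pics && ls && python3 - <<'E'
from workcell import env
import cv2, numpy as np
for n in ("scene","top"):
    f=env.grab_frame(n)
    cv2.imwrite(f"pics/{n}0.png",f["image"])
    print(n,f["fx"],f["fy"],f["cx"],f["cy"],np.round(f["position"],4),np.round(f["orientation"],3),[k for k in f])
    for t in ("thin_block","thick_block_center","seat_block","rest","marker_pen","black_tape"):
        print(t,[(np.round(d["xyz"],3).tolist(),round(d["score"],2)) for d in env.search_frame(f,t)][:5])
print(env.read_state())
E
```

```text
pics
scene 462.37198370178993 462.37198370178993 245.1252020663991 189.13485442209893 [0.0579 0.8311 0.6865] [  56.995   -0.517 -153.691] ['image', 'fx', 'fy', 'cx', 'cy', 'position', 'orientation', 'shot']
thin_block [([0.461, 0.094, 0.013], 0.83), ([0.351, 0.138, 0.016], 0.69), ([0.484, -0.006, 0.017], 0.65), ([0.539, 0.17, 0.016], 0.64)]
thick_block_center [([0.482, 0.282, 0.026], 0.93)]
seat_block [([0.511, -0.186, 0.066], 0.69)]
rest [([0.5, -0.163, 0.012], 0.77)]
marker_pen [([0.647, 0.114, 0.007], 0.81)]
black_tape [([0.589, -0.386, 0.016], 0.82), ([0.514, -0.188, 0.059], 0.52)]
top 443.4000728335692 443.4000728335692 257.2438963591111 182.32328471084168 [ 0.4001 -0.0461  1.3944] [  5.01    0.91  -90.901] ['image', 'fx', 'fy', 'cx', 'cy', 'position', 'orientation', 'shot']
thin_block [([0.352, 0.127, 0.018], 0.67), ([0.465, 0.088, 0.013], 0.63), ([0.489, -0.018, 0.017], 0.51), ([0.546, 0.162, 0.015], 0.48)]
thick_block_center [([0.49, 0.26, 0.027], 0.51), ([0.647, 0.106, 0.016], 0.37)]
seat_block [([0.465, 0.09, 0.014], 0.63), ([0.517, -0.188, 0.066], 0.53)]
rest [([0.515, -0.205, 0.012], 0.7)]
marker_pen [([0.647, 0.107, 0.013], 0.56)]
black_tape [([0.594, -0.401, 0.016], 0.75)]
{'clock': 0.7, 'joint_positions': array([-4.87256139e+01,  2.20416313e+01,  4.52566504e-01, -1.53909899e-03,
       -6.84102148e+01, -1.48167250e+01]), 'qvel': array([-0.0085851 , -0.01902938, -0.05089969,  0.00322668,  0.04873506,
        0.01699878]), 'joint_torque': array([ 6.03337794e-04, -3.90331078e+01,  1.87585294e+01,  4.22358111e+00,
        1.56320573e-02, -1.24510228e-05]), 'position': array([ 0.27848217, -0.55950695,  0.19914619]), 'tool_rot': array([-1.79999669e+02,  1.56777842e-03, -1.53542905e+02]), 'force': array([-1.02180551,  0.35099319,  0.49146443]), 'wrist_torque': array([ 0.01022795, -0.04791495, -0.00335628]), 'finger_force': 0.0, 'opening': 0.9993588446456109}
```

View pics/scene0.png

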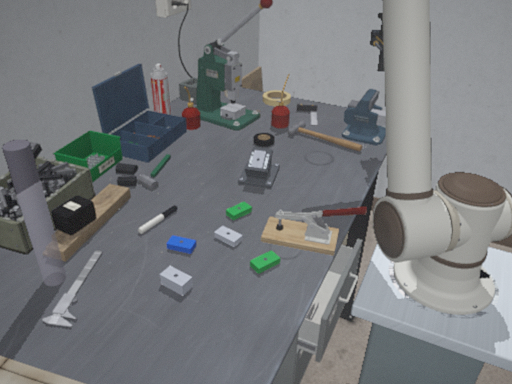

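View pics/top0.png

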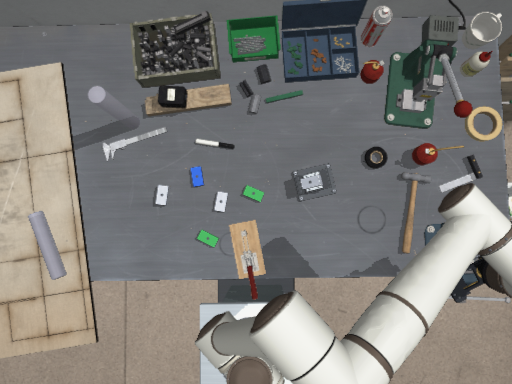

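```bash
cat > h.py <<'E'
from workcell import env
import cv2, numpy as np
from scipy.spatial.transform import Rotation as Ro
def ray(f,uv,fish=False):
    uv=np.atleast_2d(uv).astype(float)
    x=(uv[:,0]-f["cx"])/f["fx"]; y=(uv[:,1]-f["cy"])/f["fy"]
    if fish:
        r=np.hypot(x,y)+1e-12; s=np.sin(r)/r; d=np.c_[x*s,-y*s,-np.cos(r)]
    else: d=np.c_[x,-y,-np.ones_like(x)]
    return d@Ro.from_euler('xyz',f["orientation"],degrees=True).as_matrix().T
def onplane(f,uv,p0,n,fish=False):
    d=ray(f,uv,fish); c=np.array(f["position"])
    t=((np.array(p0)-c)@np.array(n))/(d@np.array(n)); return c+d*t[:,None]
def proj(f,P,fish=False):
    P=np.atleast_2d(P)-np.array(f["position"])
    c=P@Ro.from_euler('xyz',f["orientation"],degrees=True).as_matrix()
    x,y,z=c[:,0],-c[:,1],-c[:,2]; 
    if fish:
        q=np.hypot(x,y)+1e-12; th=np.arctan2(q,z); x,y,z=x/q*th,y/q*th,1
    return np.c_[f["cx"]+f["fx"]*x/z,f["cy"]+f["fy"]*y/z]
E
python3 - <<'E'
from h import *
import pickle
for i,(p,y) in enumerate([((0.47,-0.19,0.26),-90),((0.44,0.09,0.2),0)]):
    env.goto(p,[180,0,y]); env.dwell(.2)
    f=env.grab_frame("wrist"); cv2.imwrite(f"pics/w{i}.png",f["image"])
    pickle.dump(f,open(f"w{i}.pkl","wb"))
    print(f["fx"],f["cx"],f["cy"],np.round(f["position"],3),np.round(f["orientation"],1))
    for t in ("thin_block","seat_block","rest"):
        print(t,[(np.round(d["xyz"],3).tolist(),round(d["score"],2)) for d in env.search_frame(f,t)][:5])
    s=env.read_state(); print(s["clock"],s["joint_positions"].round(1),s["force"])
E
```

```text
297.3186396354542 254.74391298037077 193.314031913334 [ 0.47  -0.275  0.446] [-17.7  -0.  179.9]
thin_block [([0.49, -0.026, 0.016], 0.74), ([0.349, 0.107, 0.015], 0.59), ([0.463, 0.083, 0.012], 0.57), ([0.543, 0.147, 0.012], 0.51)]
seat_block [([0.517, -0.198, 0.065], 0.57)]
rest [([0.512, -0.221, 0.013], 0.64)]
2.65 [ -3.7   8.1  -9.8   0.  -72.1   3.6] [ 0.83823984 -0.4065606   0.14387938]
297.3186396354542 254.74391298037077 193.314031913334 [0.525 0.089 0.386] [-17.7  -0.  -90.1]
thin_block [([0.356, 0.133, 0.016], 0.96), ([0.493, -0.012, 0.014], 0.86), ([0.463, 0.09, 0.017], 0.77), ([0.545, 0.161, 0.02], 0.62)]
seat_block [([0.517, -0.185, 0.06], 0.79)]
rest [([0.529, -0.179, 0.013], 0.78)]
4.1583 [ 32.3   4.6 -22.8   0.  -62.6  57.6] [-0.09713198 -0.56698818  0.30786297]
```

```bash
python3 - <<'E'
import cv2
a=cv2.imread("pics/w0.png");b=cv2.imread("pics/w1.png")
cv2.imwrite("pics/w0c.png",cv2.resize(a[60:330,130:400],(800,800*270//270))[:600*1] if 0 else cv2.resize(a[90:315,130:430],(800,600),interpolation=cv2.INTER_CUBIC))
cv2.imwrite("pics/w1c.png",cv2.resize(b[90:315,130:430],(800,600),interpolation=cv2.INTER_CUBIC))
E
```

```text
(no output)
```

View pics/w0c.png

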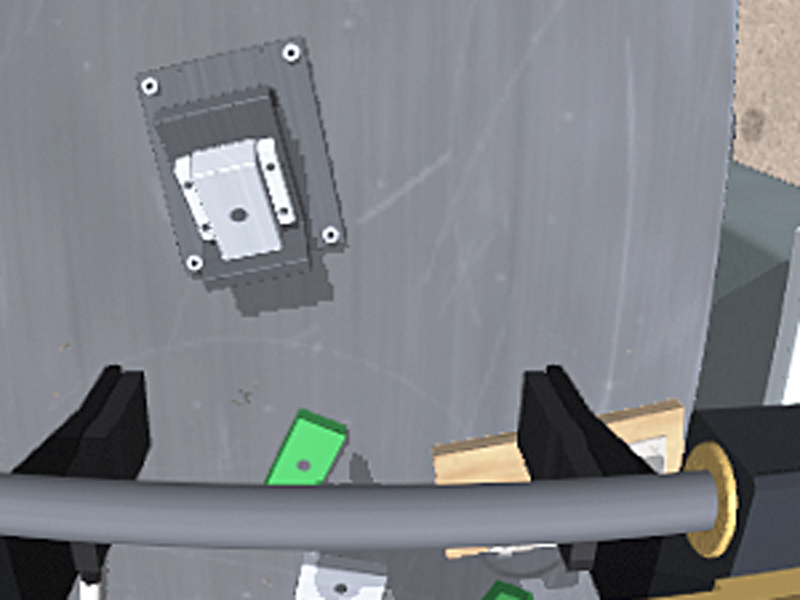

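View pics/w1c.png

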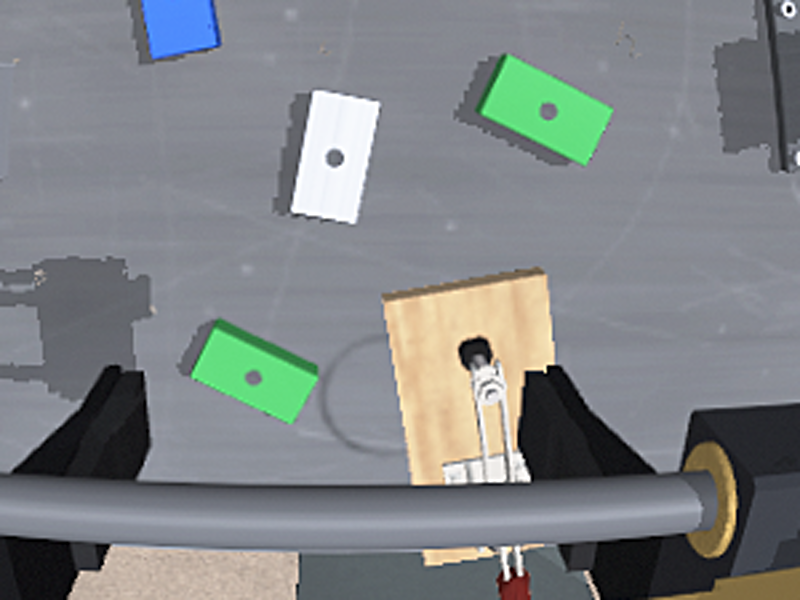

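```bash
python3 - <<'E'
from h import *
import pickle
from scipy.optimize import least_squares
f=pickle.load(open("w1.pkl","rb")); im=f["image"]
m=(im.min(2)>150).astype(np.uint8)
m[:, :225]=0; m[:,285:]=0; m[:115]=0; m[185:]=0
c=max(cv2.findContours(m,cv2.RETR_EXTERNAL,cv2.CHAIN_APPROX_NONE)[0],key=cv2.contourArea)[:,0]
P=onplane(f,c,[0,0,.016],[0,0,1],True)[:,:2]*1000
(cx,cy),s,a=cv2.minAreaRect(P.astype(np.float32)); print("thin rect",cx,cy,s,a)
dot=np.array([[335,158]])/2.667+[130,90]
print("dot",onplane(f,dot,[0,0,.016],[0,0,1],True))
# seat fit
g=pickle.load(open("w0.pkl","rb"))
obs=np.array([[190,178],[258,165],[283,247],[220,262],[238,214],[192,152],[252,140]])/2.667+[130,90]
L=np.array([[30,16,10],[30,-16,10],[-30,-16,10],[-30,16,10],[0,0,10],[30,16,-10],[30,-16,-10]])/1000.
def pose(q):
    xr=np.array([np.cos(q[3]),np.sin(q[3]),0]); yr=np.array([-xr[1],xr[0],0]); z=np.array([0,0,1.])
    x=xr*np.cos(np.pi/6)+z*.5; return np.c_[x,yr,np.cross(x,yr)]
def res(q): return (proj(g,L@pose(q).T+q[:3],True)-obs).ravel()
for fl in (1,):
    r=least_squares(res,[.515,-.19,.055,-np.pi/2]); print(r.x,np.degrees(r.x[3]),r.fun.reshape(-1,2).round(2))
# try rest foot: screws/corners at foot
foot=np.array([[138,75],[302,38],[346,245]])/2.667+[130,90]
F=onplane(g,foot,[0,0,.008],[0,0,1],True); print(F.round(4),np.linalg.norm(np.diff(F,axis=0),axis=1))
for n in("scene","top"):
    fr=env.grab_frame(n)
    pickle.dump(fr,open(n+".pkl","wb")); cv2.imwrite(f"pics/{n}1.png",fr["image"])
    print(n,proj(fr,r.x[:3]+pose(r.x)[:,2]*.01), proj(fr,[cx/1000,cy/1000,.016]))
    u=proj(fr,r.x[:3])[0].astype(int); 
    cv2.imwrite(f"pics/{n}c.png",cv2.resize(fr["image"][u[1]-30:u[1]+30,u[0]-40:u[0]+40],(400,300),interpolation=cv2.INTER_CUBIC)); print(u)
a=np.hstack([cv2.imread(f"pics/{n}c.png") for n in("scene","top")]); cv2.imwrite("pics/st.png",a)
E
```

```text
thin rect 465.5516662597656 88.60327911376953 (32.18996810913086, 59.9947624206543) 79.24478149414062
dot [[0.46471044 0.08818262 0.016     ]]
[ 0.51880319 -0.18776017  0.04853483 -1.37862935] -78.98964351507188 [[ 0.23 -0.18]
 [-1.21 -0.32]
 [-0.67  0.97]
 [ 1.09 -0.46]
 [-0.07  0.41]
 [ 0.02  0.02]
 [ 0.69 -0.39]]
[[ 0.5783 -0.2525  0.008 ]
 [ 0.4865 -0.2707  0.008 ]
 [ 0.4623 -0.1534  0.008 ]] [0.09365503 0.11978878]
scene [[256.50492611 160.83833612]] [[226.886059   232.61623942]]
[256 162]
top [[308.90367952 181.37520303]] [[220.71029496 200.77302997]]
[310 181]
```

View pics/st.png

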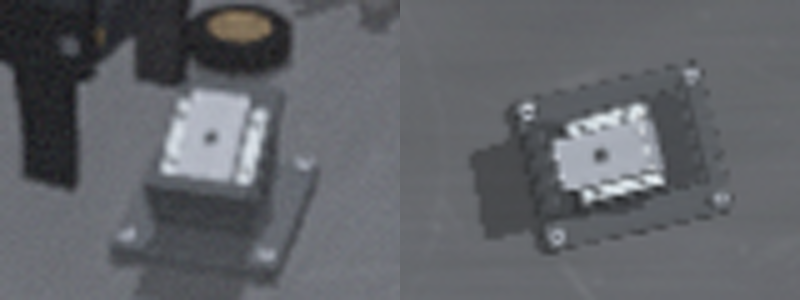

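```bash
cat >> h.py <<'E'
YAW=np.radians(-78.8)
xr=np.array([np.cos(YAW),np.sin(YAW),0]); yr=np.array([-xr[1],xr[0],0])
xs=xr*np.cos(np.pi/6)+np.array([0,0,.5]); n=np.cross(xs,yr)
RT=np.c_[xs,-yr,-n]; EUL=Ro.from_matrix(RT).as_euler('xyz',degrees=True)
SEAT=np.array([.5183,-.188,.0485])
H=.003
def tcp(x,y,z): return SEAT+xs*x+yr*y+n*z-n*(.008-H)   # thin centre in seat frame -> TCP
def loc(p): # TCP -> thin centre in seat frame
    d=np.array(p)+n*(.008-H)-SEAT; return np.array([d@xs,d@yr,d@n])
E
python3 - <<'E'
from h import *
print(EUL,[env.inverse_kinematics(tcp(x,0,z),EUL) for x,z in((.028,.08),(.028,.018),(0,.018),(0,.08))])
env.gripper_to(.65,50)
o=[180,0,-10.8]
env.goto([.465,.0884,.06],o)
print(env.move_straight([.465,.0884,.003],rate=.06,force_limit=15))
env.gripper_to(0.0,50); s=env.read_state(); print(s["position"],s["opening"],s["finger_force"],s["force"])
env.move_straight([.465,.0884,.16],rate=.15); s=env.read_state(); print(s["clock"],s["opening"],s["finger_force"],s["force"])
env.goto(tcp(.028,0,.08),EUL); env.dwell(.2)
f=env.grab_frame("wrist"); import pickle; pickle.dump(f,open("w2.pkl","wb"))
cv2.imwrite("pics/w2c.png",cv2.resize(f["image"][90:390],None,fx=1.56,fy=1.56,interpolation=cv2.INTER_CUBIC))
s=env.read_state(); print(s["clock"],loc(s["position"]),s["tool_rot"]-EUL,s["force"],s["joint_positions"])
E
```

```text
[180.  -30.  -78.8] [array([ 11.46430768,  15.01742969, -42.49794449,  46.95026117,
       -43.17355672, -38.28442457]), array([  4.27604271,  19.78821927, -46.91743704,  59.95314183,
       -34.98840189, -46.79393906]), array([  6.72883197,  20.52532147, -48.61724197,  61.38764623,
       -34.59840026, -51.30845628]), array([ 14.31627486,  15.69636333, -44.08885251,  47.38657154,
       -42.71874017, -42.20792861])]
False
[0.46498202 0.08837803 0.00297077] 0.0051925297873484265 0.0 [-0.07909428  0.13081961  1.11027575]
9.1417 0.006996955521757097 0.0 [-1.13637414  0.63057539 -0.74975574]
10.75 [0.02786829 0.0003287  0.08031109] [-3.59967772e+02  3.96975308e-03  1.63172718e-02] [0.17144344 0.03237956 0.19469946] [ 11.49681731  15.00456967 -42.47710024  46.94131126 -43.17516573
 -38.27507103]
```

View pics/w2c.png

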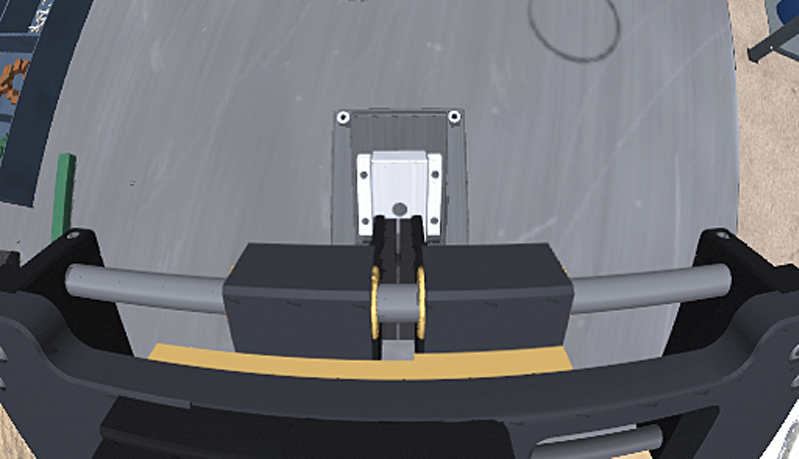

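```bash
python3 - <<'E'
from h import *
import pickle
f=env.grab_frame("scene"); pickle.dump(f,open("s2.pkl","wb"))
for t in("thin_block","seat_block"): print(t,[(np.round(d["xyz"],3).tolist(),round(d["score"],2)) for d in env.search_frame(f,t)])
im=f["image"][130:310,140:380]
cv2.imwrite("pics/s2.png",cv2.resize(im,(800,600),interpolation=cv2.INTER_CUBIC))
E
```

```text
thin_block [([0.539, 0.168, 0.016], 0.93), ([0.462, 0.096, 0.016], 0.74), ([0.35, 0.136, 0.014], 0.67), ([0.488, -0.004, 0.018], 0.6)]
seat_block [([0.512, -0.186, 0.066], 0.72)]
```

View pics/s2.png

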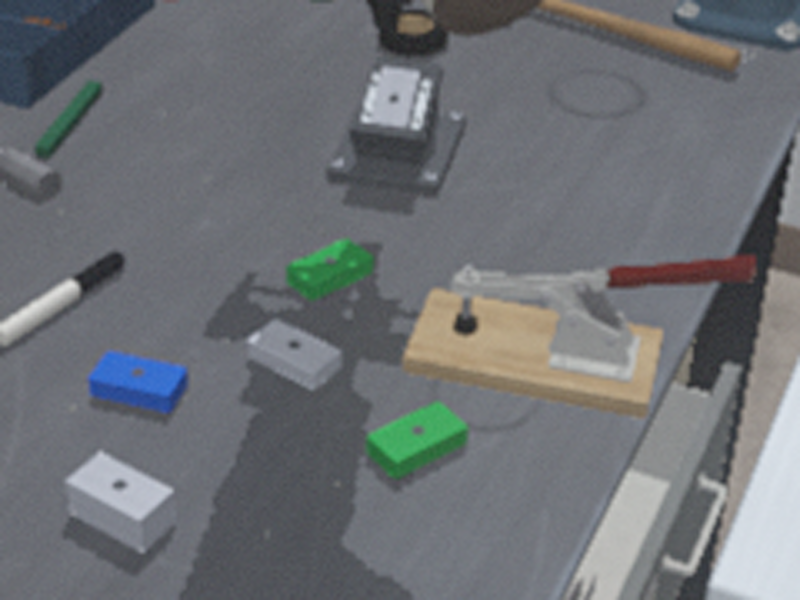

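```bash
python3 - <<'E'
from h import *
import pickle
a=cv2.imread("pics/scene0.png"); b=pickle.load(open("s2.pkl","rb"))["image"]; c=cv2.imread("pics/scene1.png")
for im in (a,c,b):
    g=im[222:250,208:248]; gr=cv2.cvtColor(g,cv2.COLOR_BGR2GRAY)
    m=((gr>gr.max()*.72)).astype(np.uint8); cs=max(cv2.findContours(m,0,1)[0],key=cv2.contourArea)
    print(cv2.minAreaRect(cs),gr.max(),np.round(gr[12:20:1,14:28].astype(int)).min())
# same test: fit thin rect in w0? and project TCP grasp location & fingertip in w2
f=pickle.load(open("w2.pkl","rb"))
s=env.read_state(); print(s["position"],s["opening"])
print("tip in w2c", (proj(f,s["position"],True)-[0,90])*1.56, "TCP in cam", Ro.from_euler('xyz',f["orientation"],degrees=True).inv().apply(s["position"]-f["position"]))
print("seat dot pred", (proj(f,SEAT+n*.01,True)-[0,90])*1.56, "corners",(proj(f,[SEAT+n*.01+xs*.03+yr*k for k in(.016,-.016)],True)-[0,90])*1.56)
E
```

```text
((19.900001525878906, 11.199999809265137), (25.93838882446289, 10.28591251373291), 26.56505012512207) 200 110
((19.900001525878906, 11.199999809265137), (25.93838882446289, 10.28591251373291), 26.56505012512207) 202 116
((19.10000228881836, 11.29999828338623), (24.59674644470215, 9.391485214233398), 26.56505012512207) 194 107
[ 0.5158474  -0.17482111  0.12756819] 0.005012401322501954
tip in w2c [[398.76213073 214.79638901]] TCP in cam [ 0.00059864 -0.02357691 -0.2030073 ]
seat dot pred [[398.71081778 212.4298233 ]] corners [[370.77561199 164.26129504]
 [426.82695466 164.31777886]]
```

```bash
python3 - <<'E'
from h import *
import pickle
o=[180,0,-10.8]
env.goto([.465,.0884,.12],o)
env.gripper_to(.8,40); s=env.read_state(); print(s["opening"],s["position"],s["tool_rot"],s["clock"])
ims=[]
def snap():
    f=env.grab_frame("wrist"); pickle.dump(f,open(f"d{len(ims)}.pkl","wb")); ims.append(f["image"][100:330,100:412])
snap()
print(env.move_straight([.465,.0884,.003],rate=.08,force_limit=15)); s=env.read_state(); print(s["opening"],s["position"],s["tool_rot"],s["force"]); snap()
f=env.grab_frame("scene"); ims.append(f["image"][130:360,100:412])
env.gripper_to(.3,40); s=env.read_state(); print(s["opening"],s["finger_force"],s["force"],s["clock"]); snap()
a=np.vstack([np.hstack(ims[:2]),np.hstack(ims[2:])]); cv2.imwrite("pics/dbg.png",cv2.resize(a,(800,590)))
E
```

```text
0.7965906034605978 [0.46500956 0.08842823 0.12000735] [-1.79998404e+02 -6.41722248e-04 -1.07965135e+01] 13.5583
False
0.8007907081132408 [0.46537409 0.08859501 0.00343374] [-1.79960589e+02 -5.02545756e-02 -1.07942184e+01] [ 0.8974697  -0.32603321 -0.27461325]
0.3032799413906614 0.0 [-0.40351865  0.52897384  0.53870108] 16.3083
```

View pics/dbg.png

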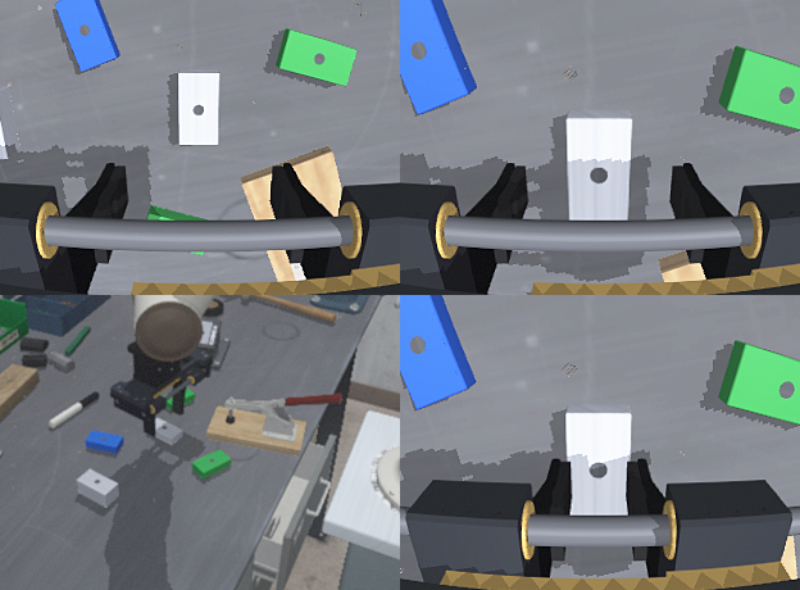

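```bash
python3 - <<'E'
from h import *
import pickle
for k in (1,2):
    f=pickle.load(open(f"d{k}.pkl","rb")) if __import__("os").path.exists(f"d{k}.pkl") else None
    if f is None: f=pickle.load(open("d3.pkl","rb"))
    c=np.array([.465,.0884,0]); b=np.radians(-10.8); u=np.array([np.cos(b),np.sin(b),0]); v=np.array([-u[1],u[0],0])
    r=lambda P:((proj(f,P,True)-100)*1.282).round(1).tolist()
    print("cam",f["position"],f["orientation"])
    print("blk dot z16",r(c+[0,0,.016]),"far corners",r([c+u*.03+v*k*.016+[0,0,.016] for k in(1,-1)]), "dot if z=8",r(c+[0,0,.008]))
    for op in (.3,.8): print("tips z=3 op",op,r([c+v*k*op*.0435+[0,0,.003] for k in(1,-1)]), "z=17",r([c+v*k*op*.0435+[0,0,.017] for k in(1,-1)]))
    print(np.hypot(*(proj(f,c+[0,0,.016],True)[0]-[f["cx"],f["cy"]])))
s=env.read_state(); print(s["position"],s["opening"],s["finger_force"],s["clock"])
E
```

```text
cam [0.54830897 0.07306119 0.18948192] [-1.76934522e+01 -5.87406459e-03 -1.00772405e+02]
blk dot z16 [[199.3, 175.1]] far corners [[166.0, 118.3], [232.9, 118.4]] dot if z=8 [[199.3, 168.4]]
tips z=3 op 0.3 [[175.0, 164.4], [223.6, 164.4]] z=17 [[173.4, 175.8], [225.3, 175.8]]
tips z=3 op 0.8 [[135.0, 164.0], [263.6, 164.0]] z=17 [[130.8, 175.3], [267.8, 175.3]]
43.24212540371274
cam [0.54813097 0.07295859 0.18896106] [-1.77445353e+01 -4.64701855e-02 -1.00777369e+02]
blk dot z16 [[198.8, 174.9]] far corners [[165.4, 118.0], [232.4, 118.0]] dot if z=8 [[198.8, 168.2]]
tips z=3 op 0.3 [[174.4, 164.2], [223.2, 164.2]] z=17 [[172.8, 175.7], [224.9, 175.7]]
tips z=3 op 0.8 [[134.3, 163.8], [263.2, 163.8]] z=17 [[130.1, 175.2], [267.5, 175.2]]
43.108882440728166
[0.46499133 0.08839807 0.00299473] 0.29836513339906917 0.0 16.3583
```

```bash
python3 - <<'E'
from h import *
env.gripper_to(.65,50)
p=[.465,.0884]
print(env.move_straight(p+[-.03],rate=.025,force_limit=5)); s=env.read_state(); print(s["position"],s["force"],s["clock"])
z=s["position"][2]
if z>-.0295:
    env.move_straight(p+[z+.002],rate=.03)
    env.gripper_to(0.,50); s=env.read_state(); print(s["position"],s["opening"],s["finger_force"],s["force"],s["clock"])
E
```

```text
True
[ 0.46489561  0.08832509 -0.0229667 ] [-0.73219868  0.42777741  5.75956374] 18.1417
[ 0.46497269  0.08839716 -0.02104551] 0.36157441713820004 49.997997879981995 [-0.05242336 -0.54169272 -1.63936776] 18.9583
```

```bash
sed -i 's/^H=.*/H=-.021/' h.py && python3 - <<'E'
from h import *
print([env.inverse_kinematics(tcp(x,0,z),EUL) is not None for x,z in((.028,.06),(0,.01),(0,.08))])
env.move_straight([.465,.0884,.13],rate=.25)
env.goto(tcp(.028,0,.06),EUL); env.dwell(.15); s=env.read_state(); print(s["clock"],s["opening"],s["finger_force"],loc(s["position"]),(s["tool_rot"]-EUL)%360,s["force"])
env.move_straight(tcp(.028,0,.03),rate=.1)
f=env.grab_frame("wrist"); cv2.imwrite("pics/w3.png",cv2.resize(f["image"][90:390],None,fx=1.56,fy=1.56,interpolation=cv2.INTER_CUBIC))
print((proj(f,[SEAT+n*.01+xs*.03+yr*k for k in(.016,-.016)],True)-[0,90])*1.56)
print(env.read_state()["clock"],env.read_state()["force"])
E
```

```text
[True, True, True]
21.2917 0.3644778085754279 49.997570514678955 [0.027753   0.00052405 0.06029977] [0.03250822 0.00877464 0.0369046 ] [ 0.13643951  0.11752463 -2.09383361]
[[360.16211817 219.74756765]
 [436.18235352 219.75520962]]
21.7917 [ 0.15142787 -0.53905992 -2.29504609]
```

View pics/w3.png

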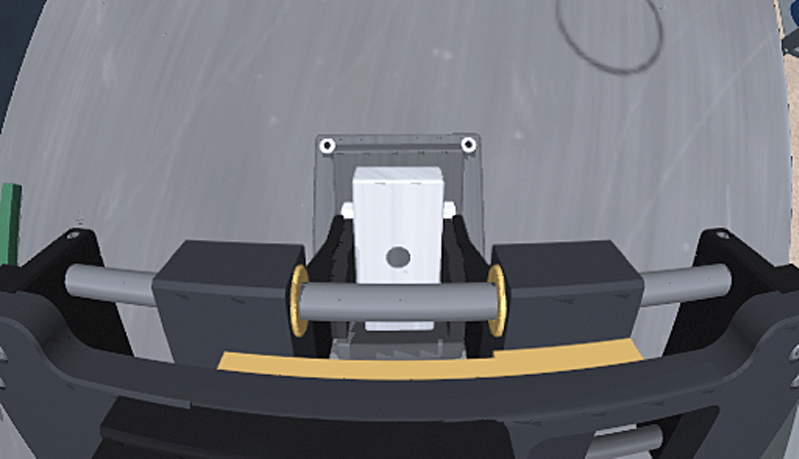

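```bash
python3 - <<'E'
from h import *
print(env.move_straight(tcp(.028,0,.008),rate=.025,force_limit=8))
env.dwell(.3)
s=env.read_state(); print(s["clock"],s["opening"],loc(s["position"]),np.array(s["force"])@np.c_[xs,yr,n],s["wrist_torque"]@RT,(s["tool_rot"]-EUL+1)%360-1)
E
```

```text
True
22.5917 0.36218463887299174 [0.02808321 0.00054592 0.0215398 ] [ 0.1634926  -1.94777751  6.41429547] [-0.48905698 -1.0324022  -0.02101697] [ 0.05246598 -0.06282988  0.0455448 ]
```

```bash
python3 - <<'E'
from h import *
B=np.c_[xs,yr,n]
s=env.read_state(); zc=loc(s["position"])[2]; x=.028
def rd():
    s=env.read_state(); return s,np.array(s["force"])@B+np.array([1.15,0,2.])
for i in range(24):
    s,F=rd(); l=loc(s["position"])
    print(round(s["clock"],2),round(x,4),round(zc,4),l.round(4),F.round(1),round(float(s["opening"]),3),(s["wrist_torque"]@RT).round(2))
    if F[2]>35 or (x<.008 and F[0]>F0+7) or x<-.006: break
    if x<.026: F0=F[0] if x>.01 else F0
    zc-=np.clip((13-F[2])/12000,-.0006,.0006)
    if i>=2 and F[2]>7: x-=.003 if x>.012 else .0015
    env.move_straight(tcp(x,0,zc),rate=.025)
E
```

```text
22.59 0.028 0.0215 [0.0281 0.0005 0.0215] [ 1.3 -1.9  8.4] 0.362 [-0.49 -1.03 -0.02]
22.84 0.028 0.0212 [0.0281 0.0005 0.0215] [-0.8 -1.6  7.9] 0.362 [-0.4  -1.49 -0.03]
23.09 0.028 0.0207 [0.0282 0.0005 0.0215] [-1.7 -2.4 12.3] 0.362 [-0.78 -1.72 -0.07]
23.36 0.025 0.0207 [0.026  0.0008 0.0215] [ 1.5 -1.5 11.7] 0.36 [-0.57 -1.02 -0.05]
23.62 0.022 0.0206 [0.0234 0.001  0.0215] [ 3.1 -2.1 10. ] 0.363 [-0.38 -0.67 -0.08]
23.89 0.019 0.0203 [0.0209 0.0013 0.0215] [ 3.9 -1.4 11.2] 0.363 [-0.27 -0.38 -0.08]
24.16 0.016 0.0202 [0.0181 0.0016 0.0215] [ 4.2 -0.8 11.8] 0.365 [-0.28 -0.24 -0.02]
24.43 0.013 0.0201 [0.0152 0.0017 0.0215] [ 4.2 -0.3 12. ] 0.361 [-0.24 -0.14 -0.04]
24.69 0.01 0.02 [0.0123 0.0018 0.0215] [ 4.8 -0.6 11.7] 0.361 [-0.22 -0.11  0.02]
24.94 0.0085 0.0199 [0.0111 0.0019 0.0215] [ 5.8 -1.5 11.2] 0.36 [-0.28  0.09 -0.01]
25.19 0.007 0.0197 [0.0099 0.002  0.0215] [ 6.3 -1.4 11.8] 0.359 [-0.27  0.3  -0.02]
25.44 0.0055 0.0196 [0.0086 0.0021 0.0215] [ 5.9 -1.3 13.4] 0.365 [-0.18  0.42 -0.03]
25.69 0.004 0.0197 [0.0069 0.0022 0.0215] [ 6.  -0.5 12.9] 0.363 [-0.21  0.34 -0.02]
25.94 0.0025 0.0196 [0.0054 0.0022 0.0215] [ 5.7 -0.9 13.5] 0.363 [-0.22  0.3  -0.04]
26.19 0.001 0.0197 [0.004  0.0022 0.0215] [ 6.5  0.1 13.5] 0.363 [-0.13  0.39 -0.07]
26.44 -0.0005 0.0197 [0.004  0.0022 0.0216] [10.9  1.   8.6] 0.361 [ 0.26  1.71 -0.12]
26.69 -0.002 0.0194 [0.004  0.0022 0.0216] [14.6  0.4 10.4] 0.361 [ 0.1   2.69 -0.16]
```

```bash
python3 - <<'E'
from h import *
B=np.c_[xs,yr,n]
def rd():
    s=env.read_state(); print(round(s["clock"],2),loc(s["position"]).round(4),(np.array(s["force"])@B+np.array([1.15,0,2.])).round(1),round(float(s["opening"]),3)); return loc(s["position"])
env.move_straight(tcp(-.001,-.0022,.0196),rate=.02); l=rd()
env.move_straight(tcp(.001,-.003,.02),rate=.02); l=rd()
env.move_straight(tcp(l[0]-.0007,l[1],l[2]-.0004),rate=.02); l=rd()
env.gripper_to(.6); rd()
env.move_straight(tcp(l[0],l[1],.07),rate=.08)
env.dwell(.15); l=rd()
import pickle
f=env.grab_frame("wrist"); pickle.dump(f,open("w4.pkl","wb"))
cv2.imwrite("pics/w4.png",cv2.resize(f["image"][140:260,170:340],(800,565),interpolation=cv2.INTER_CUBIC))
E
```

```text
26.97 [0.0039 0.0016 0.0217] [12.2  4.6  4.9] 0.362
27.23 [0.004  0.0006 0.0216] [7.8 4.6 4.8] 0.364
27.59 [0.004  0.0006 0.0216] [ 3.  -1.7  8.4] 0.36
28.27 [0.0032 0.0005 0.0212] [1.5 0.5 2.2] 0.596
29.18 [0.004  0.     0.0694] [ 1.5 -0.2  2.6] 0.6
```

View pics/w4.png

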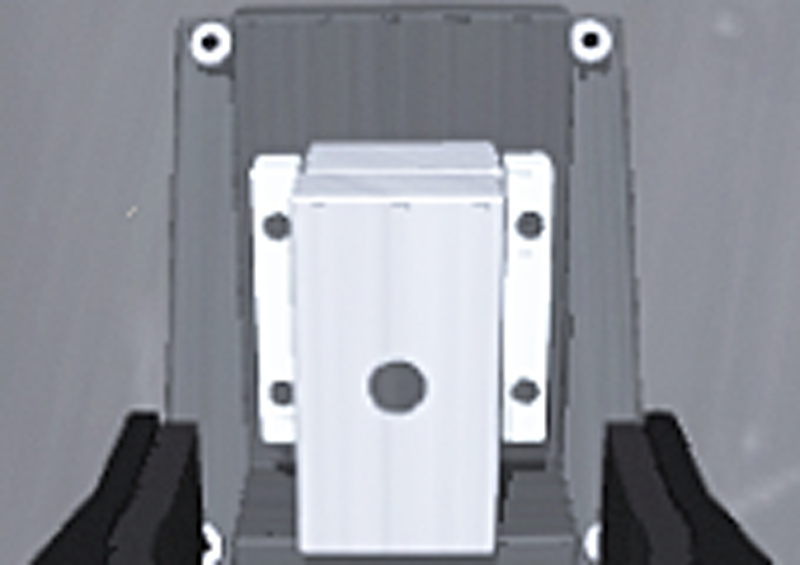

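```bash
python3 - <<'E'
from h import *
import pickle
f=pickle.load(open("w4.pkl","rb"))
r=lambda P:((proj(f,P,True)-[170,140])*[800/170,565/120])
im=f["image"].astype(int); c0=int(170+400/4.706)
print("col profile rows140-190:",im[165:190,c0-6:c0+7].mean((1,2)).round().astype(int).tolist())
for dz in (.003,.004):
  S=SEAT+np.array([0,0,1])*dz
  for d in (0,.002):
    print(dz,d,"thin top/bot edge, seat bottom edge, thin dot, thin low top edge:",r([S+xs*a+n*b for a,b in((.03+d,.026),(.03+d,.01),(.03,-.01),(d,.026),(-.03+d,.026))])[:,1].round(1))
E
```

```text
col profile rows140-190: [111, 112, 111, 108, 110, 169, 217, 211, 210, 209, 213, 237, 208, 213, 214, 211, 227, 255, 226, 233, 235, 234, 234, 234, 234]
0.003 0 thin top/bot edge, seat bottom edge, thin dot, thin low top edge: [209.4 181.5 151.6 396.9 564.7]
0.003 0.002 thin top/bot edge, seat bottom edge, thin dot, thin low top edge: [196.3 169.2 151.6 385.  554.1]
0.004 0 thin top/bot edge, seat bottom edge, thin dot, thin low top edge: [207.8 179.8 149.9 396.2 564.7]
0.004 0.002 thin top/bot edge, seat bottom edge, thin dot, thin low top edge: [194.6 167.5 149.9 384.2 554.1]
```

```bash
python3 - <<'E'
from h import *
env.move_straight(tcp(.004,0,.11),rate=.15); env.dwell(.2); print(env.read_state()["clock"]); print(env.close_job())
E
```

```text
29.85
the job is handed in; nothing more can be done
None
```

The thin block was laid on the upper half of the seat block, pressed at about 12 N and slid down the slope against the stop. It was then released and the job handed in at 29.9 s. The last wrist image shows it flush lengthwise and sideways to within about 0.5 mm. `close_job` gave no verdict, and the first grasp closed above the block and missed it without moving it, so the block was picked up on the second attempt.

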